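# Fit the mould carrier on the pouring turntable

### The arm

A 6-joint arm with a two-finger parallel gripper is mounted at the origin on a cart in front of the work surface, level with it; the furniture and walls round the work are solid. World frame = base frame: x ahead of the robot, y to its left, z up, the work surface at z = 0. Lengths are in m, angles in rad, forces in N, time in s.
With the tool pointing down it reaches from about 0.3 to 0.875 m from the base axis. Payload 6.4 kg.
Tool frame: the origin (TCP) lies on the centre line of the jaws, within the pads' length; the fingertips stand 19 mm ahead of it and the grasp point (between the pads) is the TCP (env.tips_ahead is the distance from the TCP to the fingertips, in m); x points along the fingers, y is the direction in which the jaws open and shut, and the axes are right-handed (so a half turn about x gives the same grasp; the last joint's range is limited). The gripper opens to 85 mm and grips with 20 to 120 N. Pads are 22 mm wide; open, the fingers measure 114 mm over their backs; the gripper's body (76 mm by 85 mm) begins 54 mm behind the grasp point. The pads swing forward as they close: fully open they stand 13 mm farther back than shut.
Start: joints at [-1.506, 0.181, 1.607, -0, 1.354, -0.206], TCP at [0.154, -0.554, 0.25] pointing down, gripper open.
Joint ranges: [-2.99, 2.99], [-0.89, 2.07], [0.3, 2.58], [-1.14, 4.28], [0, 2.63], [-3.12, 3.12]. Speed limits (rad/s): [2.57, 2.57, 3.01, 3.14, 3.14, 3.14].

### API

Orientations are given as a unit quaternion [x, y, z, w].
In Python, from plant import status, viewer, workorder, env gives the robot as it stands.
- The arm moves only by the tool carry_out, never from a script. Its arguments are lists of equal length, an entry for each row: "linear": the shift along the tool's x, y, z each as a share of 0.5 m, from -1 to 1, a list of three; "angular": the turn, a rotation vector about the tool's x, y, z each as a share of 45 degrees, from -1 to 1, a list of three; "hand": the closure in counts, from 0 (fully open) to 255 (shut). A call has 1 to 20 rows; each row shifts and turns the commanded pose from where the row before left it, along the tool's axes as they then stand; what a row does not reach is not made up. A row lasts 1/8 s, in which the tool goes at most 62.5 mm and 10.7 degrees, less where a joint would pass 70% of its speed; a pose out of reach is approached as far as the arm can. A call with a number of a shift or a turn outside -1 to 1 is refused whole. A call with a gripper value outside its range is refused whole. The fingers move at their own pace and stop on an object; "grip_force" is the grip in N (left out, the last holds). Time passes only in rows, so rows that do not move let the fingers close. It gives the time, the measured TCP pose, the force and the opening at its end, in the units of the state.
- status.get_obs(): the state, without advancing time (a new reading comes with each control period).
- viewer.read_camera(name): name is "scene" or "top" or "wrist"; returns a dict with "color" (384x512x3 uint8, blue, green, red), "vertical_fov" (degrees; the focal length in pixels is half the picture's height over the tangent of half this angle, whatever the lens; pixels are square), "cx", "cy" (the principal point, pixels), "T" (4x4, takes a point from camera to world coordinates); the wrist camera has in their place "mount" (4x4, takes a point from camera to tool coordinates, whose origin is the TCP and whose axes are the tool frame's). Camera axes: x right, y down, z forward; pixel columns grow to the right and rows downward; lengths in m; the calibration is good to about 2 mm. A picture is of the moment at which its call begins: read the wrist's pose just before it. There is no depth.
- workorder.sign_off(): hands the job in, once; it reports no verdict.
The state is a dict: "time_s": time; "qpos": joint angles; "qd": joint speeds; "joint_torque": joint torques, N m; "tcp_pos": TCP position; "ee_rot": TCP orientation; "contact_force": force on the tool from outside, world axes, zero at the start; "wrist_torque": the same for the moment, N m; "opening": finger opening in m.
Only numpy, scipy, OpenCV 4.12 (cv2) and the standard library are available. Lean on these libraries where they do the work, as an engineer would, in place of code of your own. Each camera call takes 0.05 s, during which the arm holds its last target.

### The job

Get the pouring turntable ready for the next batch of candles: lift the red splash cap off its spindle and stand it upright on the bench beside the machine, then fit the green mould carrier over the spindle, turning it as you press until its splines drop in, and push it fully home so that both brass keepers snap back over its edge. Leave go of everything and do not disturb the two empty moulds standing to the left.

Things in the scene. Friction and masses are not known exactly. Their poses are not given: they have to be found in the camera images.
- splash_cap: Red plastic splash cap: an upside-down cup 49 mm across, 52 mm tall, with a knob on top, 50 g. At the start it stands over the turntable's spindle, rim on the disc, and lifts straight off (spindle 45 mm tall inside, 3 mm play). Origin: centre of its open rim (underside), z up. The bench round x = 0.45, y = 0.30 (left front of the turntable) is always free for it.
- cap_knob (a point): Grip point in the cap's round knob (20 mm across, 52 to 86 mm above the rim), on its axis 74 mm above the rim.
- carrier: Mould carrier, 0.25 to 0.4 kg: green plate 10 mm thick with four round pockets (71 mm) along its +x, +y, -x, -y; the arms between them, at 45 degrees, end in straight edges 86 mm from the centre (92 mm at the corners). On it an aluminium hub 52 mm across, up to 52 mm above the plate's underside, topped by a bar grip. Origin: centre of the underside, z up. Starts flat on the bench, right side up.
- carrier_grip (a point): Centre of the carrier's black bar grip, 75 mm above the carrier's underside; same axes as the carrier. The bar is 52 mm long (x), 16 mm thick (y), from 52 to 93 mm above the underside. Hold, turn and press it here. The hub's socket, open below, 48 mm deep, has four lands (25 mm between opposite ones) and four grooves 10 mm wide, 39 mm across, along x and y: it fits at every quarter turn.
- spindle_seat (a point): Point on the spindle's axis in the top of the aluminium disc (224 mm across, 60 mm above the bench), where the carrier's underside comes to rest; z up, x and y along the four keys (8 mm wide, 36 mm across, 32 mm tall). Keys and grooves have about 4 degrees of play either way. Disc and spindle stay put when the carrier is turned (worm gear), but start at any angle to the housing.
- spindle_tip (a point): Top of the spindle, 45 mm above the disc: pilot 10 mm across, widening to 22 mm 7 mm lower. A carrier out of step with the keys is centred by it and stops with its underside 32 mm above the disc; once in step it drops about 14 mm, until it rests on the keepers about 18 mm above the disc, and must then be pressed down the rest.
- keeper_a (a joint): Brass spring keeper on the disc, 45 degrees from the spindle's x: 0 m shut, up to 0.0058 m pushed outwards. Its bevelled nose, 12 to 20 mm above the disc, overhangs the carrier's edge by 3.5 mm; the descending arm pushes it out and it snaps back over the plate. Both together resist with some 10 to 25 N straight down; the carrier's weight alone is not enough.
- keeper_b (a joint): The same for the keeper opposite, 225 degrees from the spindle's x.
- turntable: Grey housing of the pouring turntable, 210 mm (x) by 240 mm (y) by 50 mm, black control strip on its front (-x face), fixed. Origin: centre of its underside, on the spindle's axis.
- mould_16: Empty yellow silicone mould, 67 mm round, 86 mm tall, standing on the bench to the left of the turntable. Origin: centre of its underside.
- mould_17: Empty cream silicone mould, 67 mm round, 88 mm tall, near the yellow one. Origin: centre of its underside.

How it is judged:
By the outcome, as a careful person would: the job done as asked, in the order asked, and still so for the second after the job is handed in, with the robot touching nothing.
It also fails if it takes over 51 s, if anything falls off the work surface, if the arm or the gripper's body presses on something with over 40 N, if the wrist force passes 120 N, or if a joint passes its speed limit or range.

## Working session

There is one attempt and no reset: what is moved stays moved. The work goes in short steps, Python scripts to look and compute and a tool call to move; the robot and the scene stay as the last step left them, time stands still between calls to the robot, and variables do not carry over. Pictures are saved under pics/ and viewed, and the job is handed in when it is done.

Besides the shell and the picture viewer there is one more tool, called after "Emit:" by a JSON object that holds its "fn" and its "kwargs", one argument or row to a line. carry_out: Moves the arm, as the interface text tells. Its arguments: {"type":"object","properties":{"linear":{"type":"array","items":{"type":"array","items":{"type":"number","minimum":-1,"maximum":1}}},"angular":{"type":"array","items":{"type":"array","items":{"type":"number","minimum":-1,"maximum":1}}},"hand":{"type":"array","items":{"type":"number"}},"grip_force":{"type":"number"}},"required":["linear","angular","hand"]}

```bash
mkdir -p pics; ls; cat > h.py <<'E'
import numpy as np, cv2, json
from plant import status, viewer, workorder, env
from scipy.spatial.transform import Rotation as R
def cam(n,save=None):
    o=status.get_obs()
    c=viewer.read_camera(n)
    if 'mount' in c:
        T=np.eye(4);T[:3,:3]=R.from_quat(o['ee_rot']).as_matrix();T[:3,3]=o['tcp_pos'];c['T']=T@np.array(c['mount'])
    if save: cv2.imwrite(f'pics/{save}.png',c['color']); np.savez(f'pics/{save}.npz',T=c['T'],f=192/np.tan(np.radians(c['vertical_fov'])/2),cx=c['cx'],cy=c['cy'])
    return c
def ray(save,u,v,z):
    d=np.load(f'pics/{save}.npz');T=d['T']
    r=T[:3,:3]@np.array([(u-d['cx'])/d['f'],(v-d['cy'])/d['f'],1]);o=T[:3,3]
    return o+r*(z-o[2])/r[2]
def proj(save,p):
    d=np.load(f'pics/{save}.npz');T=d['T'];q=T[:3,:3].T@(np.array(p)-T[:3,3])
    return q[:2]/q[2]*d['f']+[float(d['cx']),float(d['cy'])]
E
python3 - <<'E'
from h import *
o=status.get_obs();print(o)
for n in['scene','top','wrist']:
    c=cam(n,n+'0');print(n,c['vertical_fov'],c['cx'],c['cy'],np.round(c['T'],3).tolist())
E
```

```text
pics
{'time_s': 0.0, 'qpos': array([-1.50630077e+00,  1.81554429e-01,  1.60799438e+00,  5.53078072e-05,
        1.35377658e+00, -2.06270978e-01]), 'qd': array([ 0.00028043,  0.00073512,  0.00132193,  0.00021917, -0.00123229,
        0.00156276]), 'joint_torque': array([-2.41063999e-04, -4.44871724e+01, -3.51334584e+01, -4.47509783e-04,
        9.10293806e-03,  5.48237244e-05]), 'tcp_pos': array([ 0.15381102, -0.55352314,  0.24938317]), 'ee_rot': array([ 0.70069927,  0.09604376, -0.7005744 ,  0.09482431]), 'contact_force': array([ 0.16483402, -0.07061583,  0.06860208]), 'wrist_torque': array([ 0.03771969,  0.01268921, -0.05461609]), 'opening': 0.08539142458488948}
scene 52.47405147306645 251.94640993841602 192.75264919051673 [[-0.558, -0.451, 0.697, -0.332], [-0.83, 0.317, -0.459, 0.644], [-0.014, -0.835, -0.551, 0.806], [0.0, 0.0, 0.0, 1.0]]
top 44.680093844304594 256.38261523528774 196.8261495858271 [[-0.051, -0.978, 0.203, 0.217], [-0.999, 0.05, -0.007, 0.056], [-0.003, -0.203, -0.979, 1.689], [0.0, 0.0, 0.0, 1.0]]
wrist 63.720582890125726 256.38720815684604 191.05043405178785 [[0.268, -0.913, -0.307, 0.233], [-0.963, -0.254, -0.085, -0.531], [-0.001, 0.319, -0.948, 0.372], [0.0, 0.0, 0.0, 1.0]]
```

View pics/scene0.png

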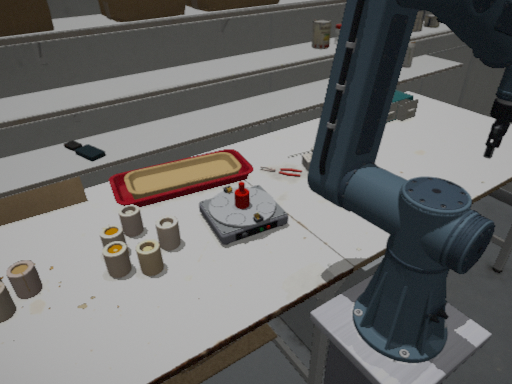

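View pics/top0.png

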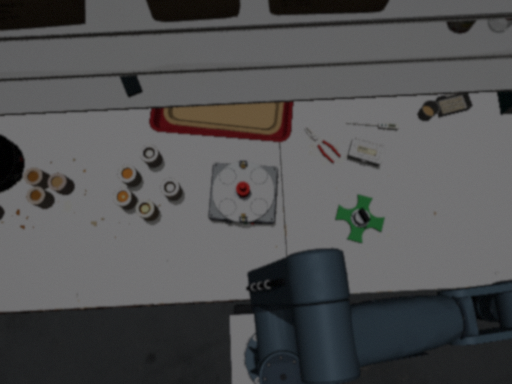

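View pics/wrist0.png

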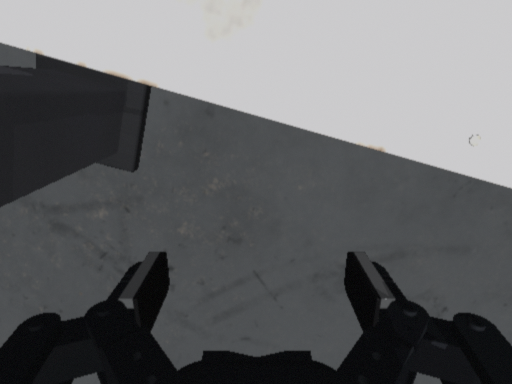

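```bash
python3 -c "
import cv2
a=cv2.imread('pics/top0.png')
cv2.imwrite('pics/top0a.png',cv2.resize(a[60:220,80:250],None,fx=4.5,fy=3.7*4.5/4.5,interpolation=cv2.INTER_CUBIC)[:600])
cv2.imwrite('pics/top0b.png',cv2.resize(a[100:230,260:390],None,fx=4.5,fy=4.5,interpolation=cv2.INTER_CUBIC))
"
python3 -c "
import cv2
a=cv2.imread('pics/top0.png')
b=cv2.resize(a[150:235,200:290],None,fx=6,fy=6,interpolation=cv2.INTER_CUBIC);c=cv2.resize(a[185:250,325:395],None,fx=8,fy=8,interpolation=cv2.INTER_CUBIC)
cv2.imwrite('pics/t0a.png',b);cv2.imwrite('pics/t0b.png',c)
"
python3 - <<'E'
from h import *
print(ray('top0',243,187,.146),ray('top0',243.5,191,.06),ray('top0',361,218,.09),ray('top0',360,219,.01))
print(ray('scene0',242,186,.14))
a=cv2.imread('pics/top0.png').astype(int)
g=(a[...,1]>a[...,0]+30)&(a[...,1]>a[...,2]+30)
r=(a[...,2]>a[...,0]+60)&(a[...,2]>a[...,1]+60)
v,u=np.nonzero(g);print('green',u.min(),u.max(),v.min(),v.max(),u.mean(),v.mean())
r[:150]=0;v,u=np.nonzero(r&(np.arange(512)<290)[None]);print('red',u.min(),u.max(),v.min(),v.max(),u.mean(),v.mean())
E
```

```text
[0.57313513 0.08784509 0.146     ] [0.57826633 0.08851464 0.06      ] [ 0.45518045 -0.31386159  0.09      ] [ 0.46362878 -0.32837033  0.01      ]
[0.56180341 0.09275761 0.14      ]
green 337 382 196 241 359.1663778162912 218.5424610051993
red 237 248 182 194 242.41836734693877 188.12244897959184
```

View pics/t0a.png

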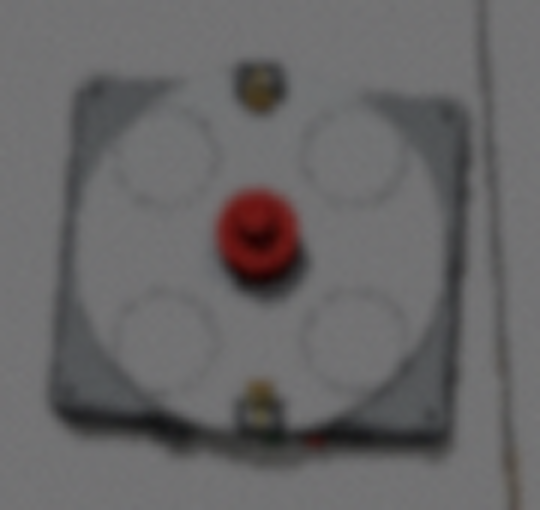

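View pics/t0b.png

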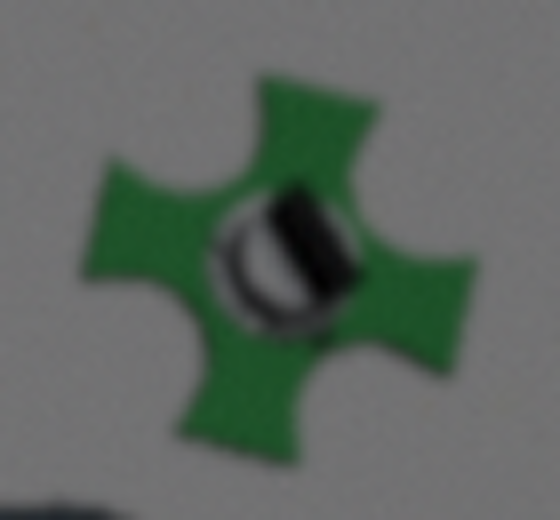

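```bash
cat >> h.py <<'E'
def yawquat(phi):
    # tool x down, tool y at world angle phi, z = x cross y
    x=np.array([0,0,-1.]);y=np.array([np.cos(phi),np.sin(phi),0]);return R.from_matrix(np.c_[x,y,np.cross(x,y)])
def plan(pos,phi,n=None,start=None):
    o=status.get_obs();p0=np.array(o['tcp_pos']);R0=R.from_quat(o['ee_rot'])
    if start is not None: p0,R0=np.array(start[0]),yawquat(start[1])
    R1=yawquat(phi);d=np.array(pos)-p0;rv=(R0.inv()*R1).as_rotvec()
    N=n or int(np.ceil(max(np.linalg.norm(d)/.045,np.degrees(np.linalg.norm(rv))/8,1)))
    step=R.from_rotvec(rv/N);Rc=R0;L=[]
    for i in range(N):
        L.append(np.round(Rc.inv().apply(d/N)/.5,4).tolist());Rc=Rc*step
    print(N,'rows; angular each',np.round(rv/N/np.radians(45),4).tolist());print(json.dumps(L))
def yaw(o=None):
    o=o or status.get_obs();M=R.from_quat(o['ee_rot']).as_matrix();return np.degrees(np.arctan2(M[1,1],M[0,1])),M
E
python3 - <<'E'
from h import *
y,M=yaw();print(y,np.round(M,3).tolist())
k1=ray('top0',243.3,164.2,.08);k2=ray('top0',243.3,218,.08);print('keepers',k1,k2,(k1+k2)/2,np.degrees(np.arctan2(*(k1-k2)[1::-1])))
c=[(262,75),(378,100),(478,258),(450,375),(300,465),(180,435),(85,278),(112,158)]
P=np.array([ray('top0',325+u/8,185+v/8,.01) for u,v in c]);print(P.round(3)[:,:2].tolist(),P.mean(0));
m=P.mean(0)
A=np.array([(P[2*i]+P[2*i+1])/2 for i in range(4)])-m
print(np.degrees(np.arctan2(A[:,1],A[:,0])),np.hypot(A[:,0],A[:,1]))
b1=ray('top0',360.6,209.4,.093);b2=ray('top0',368.1,220,.093);print('bar edge',b1,b2,np.degrees(np.arctan2(*(b1-b2)[1::-1])))
for u,v in[(147,209),(172,187),(150,155),(128,173),(124,196)]:print('mould',ray('top0',u,v,.088))
E
```

```text
-74.4835107302547 [[-0.0, 0.268, -0.964], [0.001, -0.964, -0.268], [-1.0, -0.001, -0.0]]
keepers [0.6717122  0.08441475 0.08      ] [0.47762158 0.0931435  0.08      ] [0.57466689 0.08877913 0.08      ] -2.5750030273580333
[[0.555, -0.329], [0.541, -0.381], [0.465, -0.419], [0.413, -0.4], [0.376, -0.329], [0.392, -0.276], [0.465, -0.24], [0.52, -0.257]] [ 0.46593654 -0.32884692  0.01      ]
[ -17.58096998 -108.34979332  162.29725593   71.60878771] [0.08604477 0.08507703 0.08610388 0.08489486]
bar edge [ 0.4848615  -0.31468075  0.093     ] [ 0.44652469 -0.33694716  0.093     ] 30.14846316879944
mould [0.52516298 0.42657779 0.088     ]
mould [0.59934783 0.33845979 0.088     ]
mould [0.72058757 0.41527708 0.088     ]
mould [0.65822033 0.49340715 0.088     ]
mould [0.57561791 0.50698552 0.088     ]
```

```bash
python3 - <<'E'
from h import *
plan([.574,.0885,.26],np.radians(-47))
E
```

```text
18 rows; angular each [-0.0339, -0.0, 0.0001]
[[-0.0011, -0.0563, -0.0641], [-0.0011, -0.0545, -0.0656], [-0.0011, -0.0528, -0.067], [-0.0011, -0.051, -0.0684], [-0.0011, -0.0491, -0.0697], [-0.0011, -0.0472, -0.071], [-0.0011, -0.0453, -0.0722], [-0.0011, -0.0434, -0.0734], [-0.0011, -0.0414, -0.0745], [-0.0011, -0.0394, -0.0756], [-0.0011, -0.0374, -0.0766], [-0.0011, -0.0353, -0.0776], [-0.0011, -0.0333, -0.0785], [-0.0011, -0.0312, -0.0794], [-0.0011, -0.029, -0.0802], [-0.0011, -0.0269, -0.0809], [-0.0011, -0.0247, -0.0816], [-0.0012, -0.0225, -0.0822]]
```

Emit:
{"fn": "carry_out", "kwargs": {
  "linear": [
    [-0.001, -0.056, -0.064],
    [-0.001, -0.0545, -0.0655],
    [-0.001, -0.053, -0.067],
    [-0.001, -0.051, -0.068],
    [-0.001, -0.049, -0.07],
    [-0.001, -0.047, -0.071],
    [-0.001, -0.045, -0.072],
    [-0.001, -0.043, -0.073],
    [-0.001, -0.041, -0.0745],
    [-0.001, -0.039, -0.0755],
    [-0.001, -0.037, -0.077],
    [-0.001, -0.035, -0.078],
    [-0.001, -0.033, -0.0785],
    [-0.001, -0.031, -0.079],
    [-0.001, -0.029, -0.08],
    [-0.001, -0.027, -0.081],
    [-0.001, -0.025, -0.0815],
    [-0.001, -0.0225, -0.082],
    [0, 0, 0]
  ],
  "angular": [
    [-0.034, 0, 0],
    [-0.034, 0, 0],
    [-0.034, 0, 0],
    [-0.034, 0, 0],
    [-0.034, 0, 0],
    [-0.034, 0, 0],
    [-0.034, 0, 0],
    [-0.034, 0, 0],
    [-0.034, 0, 0],
    [-0.034, 0, 0],
    [-0.034, 0, 0],
    [-0.034, 0, 0],
    [-0.034, 0, 0],
    [-0.034, 0, 0],
    [-0.034, 0, 0],
    [-0.034, 0, 0],
    [-0.034, 0, 0],
    [-0.034, 0, 0],
    [0, 0, 0]
  ],
  "hand": [0, 0, 0, 0, 0, 0, 0, 0, 0, 0, 0, 0, 0, 0, 0, 0, 0, 0, 0]
}}

```text
time_s: 2.52
tcp_pos: [0.5746, 0.089, 0.2587]
ee_rot: [-0.657, -0.261, 0.657, -0.26]
contact_force: [0.4, -0.3, -0.2]
opening: 0.0857
```

```bash
python3 - <<'E'
from h import *
cam('wrist','w1')
o=status.get_obs();print(o['time_s'],o['tcp_pos'],yaw()[0],o['qpos'])
print(proj('w1',[.574,.0885,.146]),proj('w1',[.574,.0885,.06]))
E
```

```text
2.575 [0.57385943 0.08773517 0.25858027] -46.82182832747812 [-5.24853802e-02  1.86870437e-01  1.58285909e+00 -2.72883048e-04
  1.37319874e+00  7.64763000e-01]
[256.13795825 195.8833619 ] [256.15877459 169.07807063]
```

View pics/w1.png

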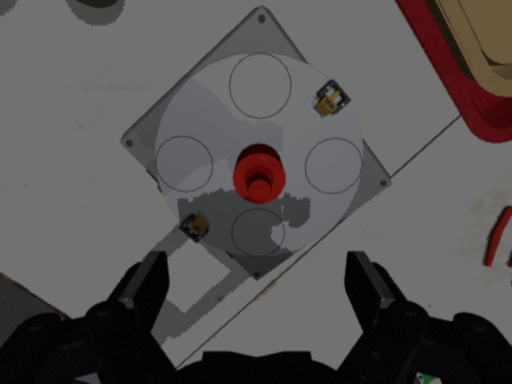

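```bash
python3 -c "
import cv2
a=cv2.imread('pics/w1.png')
a=cv2.convertScaleAbs(a,alpha=1.5)
cv2.imwrite('pics/w1a.png',cv2.resize(a[130:230,210:310],None,fx=6,fy=6,interpolation=cv2.INTER_CUBIC))
b=a[70:130,300:360];c=a[200:260,165:225]
cv2.imwrite('pics/w1b.png',cv2.resize(cv2.hconcat([b,c]),None,fx=6.5,fy=6.5,interpolation=cv2.INTER_CUBIC))
"
```

```text
(no output)
```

View pics/w1a.png

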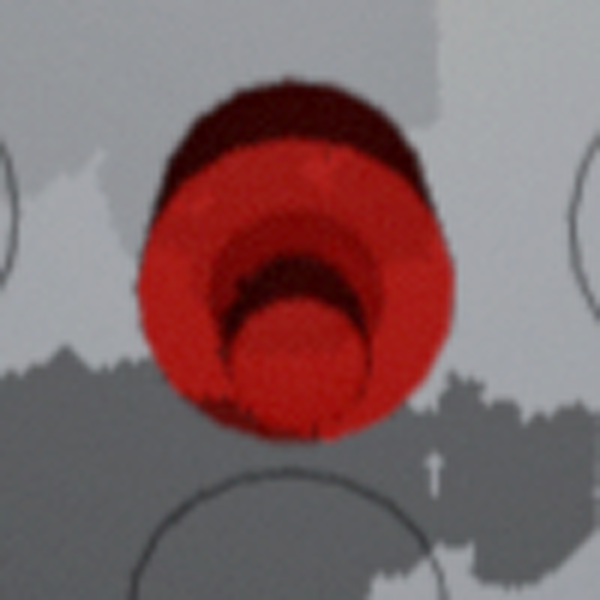

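View pics/w1b.png

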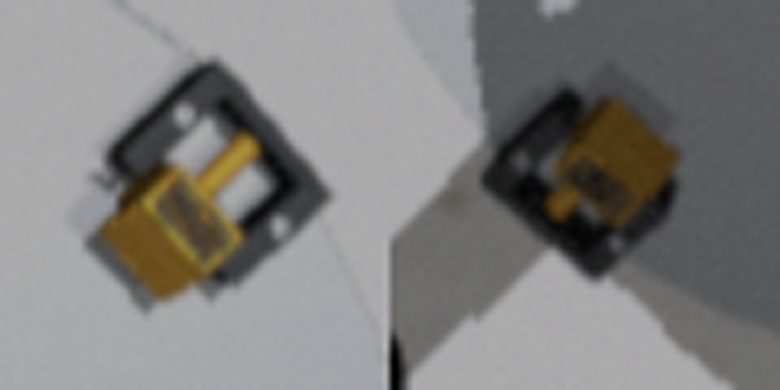

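```bash
python3 - <<'E'
from h import *
print(ray('w1',259.5,190.3,.146),ray('w1',259.4,178.2,.112))
k1=ray('w1',329.7,102.8,.08);k2=ray('w1',197,228.9,.08);print('keepers',k1,k2,(k1+k2)/2,np.linalg.norm(k1-k2),np.degrees(np.arctan2(*(k1-k2)[1::-1])))
C=[ray('w1',u,v,.06) for u,v in[(260,85.5),(184.5,164),(333,165.5),(258,232)]]
print(np.round(C,4),np.mean(C,0))
print((C[0]-C[3])[:2],np.degrees(np.arctan2(*(C[0]-C[3])[1::-1])),np.degrees(np.arctan2(*(C[1]-C[2])[1::-1])))
plan([.572,.086,.137],np.radians(-47))
E
```

```text
[0.57932338 0.0897962  0.146     ] [0.57965035 0.08976035 0.112     ]
keepers [0.6719316 0.0857296 0.08     ] [0.48595225 0.09294452 0.08      ] [0.57894192 0.08933706 0.08      ] 0.1861192460900183 -2.221630326944433
[[0.6384 0.1439 0.06  ]
 [0.5257 0.148  0.06  ]
 [0.6332 0.0314 0.06  ]
 [0.5211 0.0358 0.06  ]] [0.57959035 0.08978434 0.06      ]
[0.11726563 0.10807036] 42.66323289416607 132.67484203557484
3 rows; angular each [0.0013, 0.0005, 0.0003]
[[0.0811, 0.0001, 0.0016], [0.0811, 0.0, 0.0016], [0.0811, 0.0, 0.0017]]
```

```bash
python3 - <<'E'
from h import *
plan([.579,.0895,.2],np.radians(-47.3),2)
E
```

```text
2 rows; angular each [0.0053, 0.0007, 0.0005]
[[0.0586, 0.0023, -0.005], [0.0586, 0.0022, -0.005]]
```

Descend to just above, then look.

Emit:
{"fn": "carry_out", "kwargs": {
  "linear": [
    [0.05, 0.0023, -0.005],
    [0.05, 0.0022, -0.005],
    [0.02, 0, 0],
    [0, 0, 0]
  ],
  "angular": [
    [0.005, 0.0007, 0.0005],
    [0.005, 0.0007, 0.0005],
    [0, 0, 0],
    [0, 0, 0]
  ],
  "hand": [0, 0, 0, 0]
}}

```text
time_s: 3.08
tcp_pos: [0.5785, 0.0879, 0.1988]
ee_rot: [-0.659, -0.257, 0.659, -0.257]
contact_force: [0.2, 1.0, -0.3]
opening: 0.0855
```

```bash
python3 - <<'E'
from h import *
c=cam('wrist','w2')
o=status.get_obs();print(o['time_s'],o['tcp_pos'],yaw()[0])
a=cv2.convertScaleAbs(c['color'],alpha=1.5)
cv2.imwrite('pics/w2a.png',cv2.resize(a[130:300,160:360],None,fx=3.5,fy=3.5,interpolation=cv2.INTER_CUBIC))
E
```

```text
3.125 [0.5792062 0.0879807 0.1997851] -47.431500960117184
```

View pics/w2a.png

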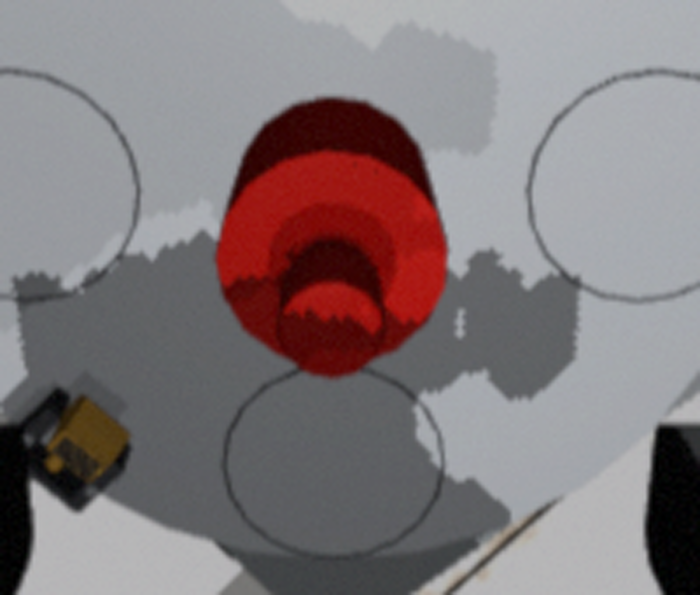

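```bash
python3 - <<'E'
from h import *
print(ray('w2',254.7,224,.146), ray('w2',255,130+264/3.5,.112))
C=[ray('w2',160+u/3.5,130+v/3.5,.06) for u,v in[(334,460),]];print(C)
plan([.5795,.0893,.137],np.radians(-47.35),3)
E
```

```text
[0.57934369 0.0898008  0.146     ] [0.5787596  0.08916288 0.112     ]
[array([0.5210879 , 0.03598562, 0.06      ])]
3 rows; angular each [-0.0006, -0.0005, -0.0004]
[[0.0419, -0.0006, -0.0007], [0.0419, -0.0005, -0.0007], [0.0419, -0.0005, -0.0007]]
```

Emit:
{"fn": "carry_out", "kwargs": {
  "linear": [
    [0.042, -0.0005, -0.0007],
    [0.042, -0.0005, -0.0007],
    [0.042, -0.0005, -0.0007],
    [0, 0, 0],
    [0, 0, 0],
    [0, 0, 0],
    [0, 0, 0],
    [0, 0, 0],
    [0, 0, 0]
  ],
  "angular": [
    [0, 0, 0],
    [0, 0, 0],
    [0, 0, 0],
    [0, 0, 0],
    [0, 0, 0],
    [0, 0, 0],
    [0, 0, 0],
    [0, 0, 0],
    [0, 0, 0]
  ],
  "hand": [0, 0, 0, 255, 255, 255, 255, 255, 255],
  "grip_force": 30
}}

```text
time_s: 4.25
tcp_pos: [0.5802, 0.0898, 0.1373]
ee_rot: [0.66, 0.257, -0.658, 0.257]
contact_force: [-0.4, -0.2, 6.4]
opening: 0.0188
```

Emit:
{"fn": "carry_out", "kwargs": {
  "linear": [
    [-0.01, 0, 0],
    [-0.03, 0, 0],
    [-0.06, 0, 0],
    [-0.07, 0, 0],
    [-0.03, 0, 0],
    [0, 0, 0]
  ],
  "angular": [
    [0, 0, 0],
    [0, 0, 0],
    [0, 0, 0],
    [0, 0, 0],
    [0, 0, 0],
    [0, 0, 0]
  ],
  "hand": [255, 255, 255, 255, 255, 255]
}}

```text
time_s: 5.0
tcp_pos: [0.58, 0.0898, 0.2375]
ee_rot: [0.66, 0.256, -0.658, 0.257]
contact_force: [0.6, 0.4, -0.2]
opening: 0.0191
```

```bash
python3 - <<'E'
from h import *
cam('wrist','w3')
o=status.get_obs();print(o['time_s'],o['tcp_pos'],o['contact_force'],yaw()[0],o['opening'])
plan([.44,.295,.232],np.radians(-47.35))
E
```

```text
5.05 [0.57922625 0.08981939 0.2359981 ] [ 0.74402083  0.09667763 -0.85601093] -47.394280110558434 0.019064526661924385
6 rows; angular each [-0.0002, -0.0002, -0.0001]
[[0.0013, -0.0818, -0.0121], [0.0013, -0.0818, -0.0122], [0.0013, -0.0818, -0.0122], [0.0013, -0.0818, -0.0122], [0.0013, -0.0818, -0.0122], [0.0013, -0.0817, -0.0122]]
```

View pics/w3.png

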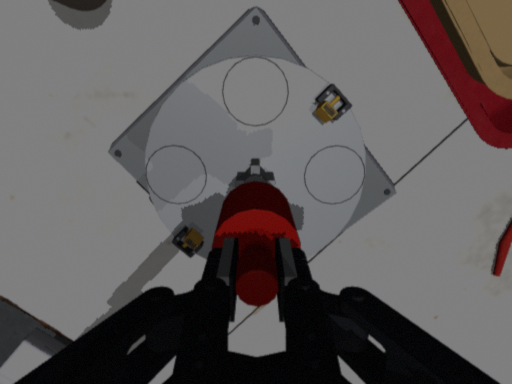

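Emit:
{"fn": "carry_out", "kwargs": {
  "linear": [
    [0, -0.06, -0.009],
    [0.001, -0.085, -0.012],
    [0.001, -0.085, -0.012],
    [0.001, -0.085, -0.012],
    [0.001, -0.085, -0.012],
    [0.001, -0.06, -0.01],
    [0.001, -0.031, -0.006],
    [0.05, 0, 0],
    [0.08, 0, 0],
    [0.08, 0, 0],
    [0.06, 0, 0],
    [0, 0, 0]
  ],
  "angular": [
    [0, 0, 0],
    [0, 0, 0],
    [0, 0, 0],
    [0, 0, 0],
    [0, 0, 0],
    [0, 0, 0],
    [0, 0, 0],
    [0, 0, 0],
    [0, 0, 0],
    [0, 0, 0],
    [0, 0, 0],
    [0, 0, 0]
  ],
  "hand": [255, 255, 255, 255, 255, 255, 255, 255, 255, 255, 255, 255]
}}

```text
time_s: 6.55
tcp_pos: [0.4381, 0.2938, 0.0949]
ee_rot: [-0.657, -0.256, 0.661, -0.257]
contact_force: [0.3, 0.4, 0.1]
opening: 0.0187
```

```bash
python3 - <<'E'
from h import *
c=cam('scene','s1')
o=status.get_obs();print(o['time_s'],o['tcp_pos'],o['contact_force'],yaw()[0],o['opening'])
a=cv2.convertScaleAbs(c['color'],alpha=1.3)
cv2.imwrite('pics/s1a.png',cv2.resize(a[150:330,90:300],None,fx=3.3,fy=3.3,interpolation=cv2.INTER_CUBIC))
E
```

```text
6.6 [0.43955569 0.2944407  0.09690957] [ 0.71262604  0.60214324 -0.31392232] -47.4296253130074 0.01918838166726406
```

View pics/s1a.png

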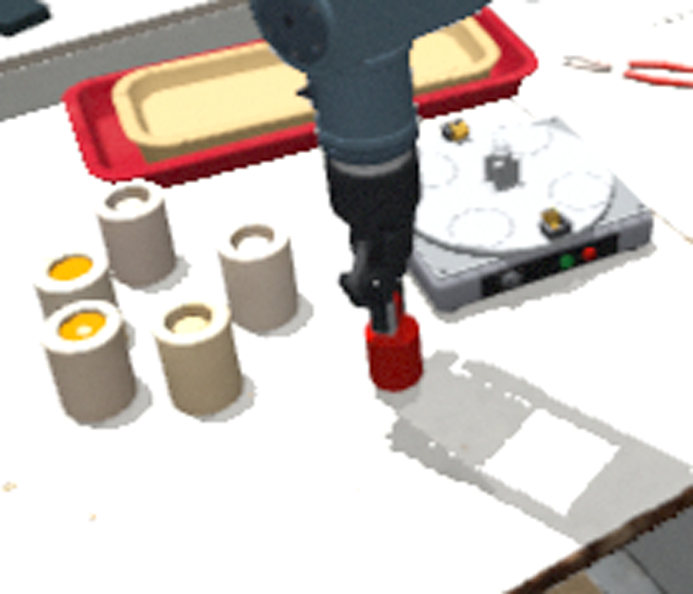

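Emit:
{"fn": "carry_out", "kwargs": {
  "linear": [
    [0.02, 0, 0],
    [0.01, 0, 0],
    [0, 0, 0],
    [0, 0, 0]
  ],
  "angular": [
    [0, 0, 0],
    [0, 0, 0],
    [0, 0, 0],
    [0, 0, 0]
  ],
  "hand": [255, 255, 255, 255]
}}

```text
time_s: 7.1
tcp_pos: [0.4406, 0.2954, 0.0836]
ee_rot: [0.66, 0.257, -0.658, 0.257]
contact_force: [-1.3, 0.5, 0.1]
opening: 0.0187
```

Emit:
{"fn": "carry_out", "kwargs": {
  "linear": [
    [0.006, 0, 0],
    [0.004, 0, 0],
    [0, 0, 0]
  ],
  "angular": [
    [0, 0, 0],
    [0, 0, 0],
    [0, 0, 0]
  ],
  "hand": [255, 255, 255]
}}

```text
time_s: 7.48
tcp_pos: [0.4402, 0.2952, 0.0779]
ee_rot: [0.659, 0.257, -0.658, 0.257]
contact_force: [-0.1, 0.5, -0.6]
opening: 0.0191
```

Emit:
{"fn": "carry_out", "kwargs": {
  "linear": [
    [0.003, 0, 0],
    [0, 0, 0],
    [0, 0, 0]
  ],
  "angular": [
    [0, 0, 0],
    [0, 0, 0],
    [0, 0, 0]
  ],
  "hand": [255, 255, 255]
}}

```text
time_s: 7.85
tcp_pos: [0.4406, 0.2955, 0.0774]
ee_rot: [0.659, 0.257, -0.658, 0.257]
contact_force: [-1.5, 0.4, 6.4]
opening: 0.0192
```

Emit:
{"fn": "carry_out", "kwargs": {
  "linear": [
    [0, 0, 0],
    [0, 0, 0],
    [0, 0, 0],
    [0, 0, 0],
    [-0.03, 0, 0],
    [-0.08, 0, 0],
    [-0.1, 0, 0],
    [-0.08, 0, 0],
    [0, 0, 0]
  ],
  "angular": [
    [0, 0, 0],
    [0, 0, 0],
    [0, 0, 0],
    [0, 0, 0],
    [0, 0, 0],
    [0, 0, 0],
    [0, 0, 0],
    [0, 0, 0],
    [0, 0, 0]
  ],
  "hand": [0, 0, 0, 0, 0, 0, 0, 0, 0]
}}

```text
time_s: 8.98
tcp_pos: [0.4425, 0.2962, 0.2269]
ee_rot: [0.662, 0.257, -0.655, 0.257]
contact_force: [0.5, -0.3, -0.9]
opening: 0.0855
```

```bash
python3 - <<'E'
from h import *
cam('wrist','w4')
o=status.get_obs();print(o['time_s'],o['tcp_pos'],o['contact_force'],yaw()[0],o['opening'])
plan([.467,-.329,.26],np.radians(-62.6))
E
```

```text
9.025 [0.44119555 0.29568144 0.22437802] [ 0.21878866 -0.64973291 -0.41477985] -47.39064108446866 0.08544112902056998
14 rows; angular each [0.0241, -0.0005, -0.0002]
[[-0.0052, 0.0682, 0.0577], [-0.0052, 0.0693, 0.0564], [-0.0052, 0.0703, 0.0551], [-0.0052, 0.0714, 0.0537], [-0.0052, 0.0724, 0.0523], [-0.0052, 0.0733, 0.051], [-0.0052, 0.0743, 0.0496], [-0.0051, 0.0752, 0.0482], [-0.0051, 0.0761, 0.0467], [-0.0051, 0.077, 0.0453], [-0.0051, 0.0778, 0.0438], [-0.0051, 0.0786, 0.0423], [-0.0051, 0.0794, 0.0408], [-0.0051, 0.0802, 0.0393]]
```

View pics/w4.png

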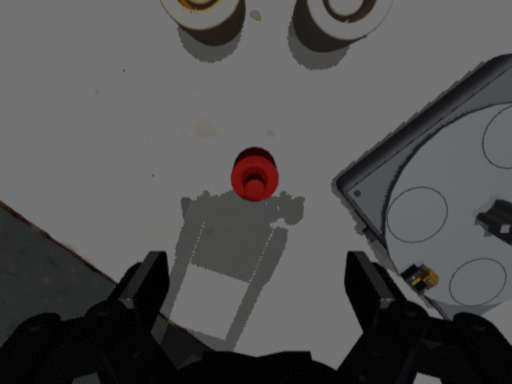

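Emit:
{"fn": "carry_out", "kwargs": {
  "linear": [
    [-0.005, 0.068, 0.058],
    [-0.005, 0.069, 0.056],
    [-0.005, 0.07, 0.055],
    [-0.005, 0.0715, 0.0535],
    [-0.005, 0.0725, 0.0525],
    [-0.005, 0.0735, 0.051],
    [-0.005, 0.074, 0.0495],
    [-0.005, 0.075, 0.048],
    [-0.005, 0.076, 0.0465],
    [-0.005, 0.077, 0.0455],
    [-0.005, 0.078, 0.044],
    [-0.005, 0.0785, 0.0425],
    [-0.005, 0.0795, 0.041],
    [-0.005, 0.08, 0.0395],
    [0, 0, 0]
  ],
  "angular": [
    [0.024, 0, 0],
    [0.024, 0, 0],
    [0.024, 0, 0],
    [0.024, 0, 0],
    [0.024, 0, 0],
    [0.024, 0, 0],
    [0.024, 0, 0],
    [0.024, 0, 0],
    [0.024, 0, 0],
    [0.024, 0, 0],
    [0.024, 0, 0],
    [0.024, 0, 0],
    [0.024, 0, 0],
    [0.024, 0, 0],
    [0, 0, 0]
  ],
  "hand": [0, 0, 0, 0, 0, 0, 0, 0, 0, 0, 0, 0, 0, 0, 0]
}}

```text
time_s: 10.9
tcp_pos: [0.465, -0.3314, 0.2552]
ee_rot: [0.687, 0.167, -0.687, 0.166]
contact_force: [-0.7, 0.4, 0.3]
opening: 0.0858
```

```bash
python3 - <<'E'
from h import *
c=cam('wrist','w5')
o=status.get_obs();print(o['time_s'],o['tcp_pos'],o['contact_force'],yaw()[0],o['opening'])
a=cv2.convertScaleAbs(c['color'],alpha=1.4)
cv2.imwrite('pics/w5a.png',cv2.resize(a[40:260,130:390],None,fx=2.7,fy=2.7,interpolation=cv2.INTER_CUBIC))
E
```

```text
10.95 [ 0.46506793 -0.32955042  0.2550548 ] [ 0.23759356 -0.34469049 -0.1354644 ] -62.6345460165774 0.08559535464174875
```

View pics/w5a.png

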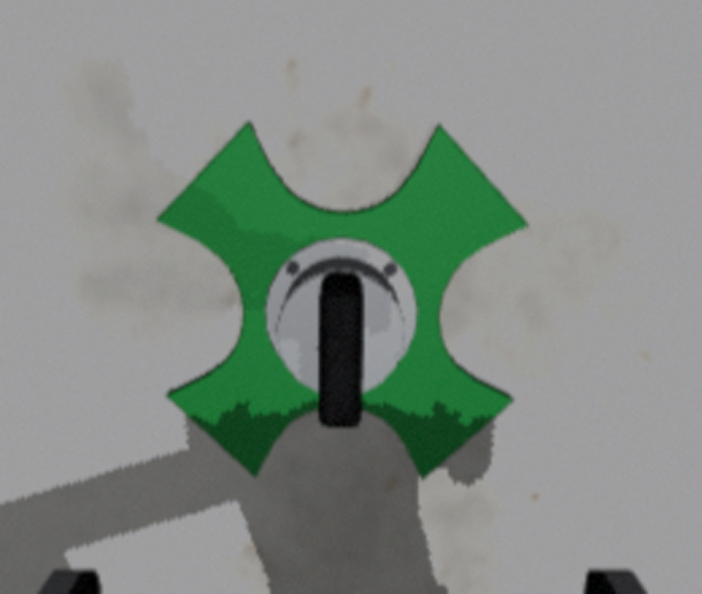

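```bash
python3 - <<'E'
from h import *
c=[(250,121),(438,125),(527,225),(513,399),(423,477),(255,476),(168,395),(157,218)]
P=np.array([ray('w5',130+u/2.7,40+v/2.7,.01) for u,v in c])
# model fit: corners at radius 92: half width sqrt(92^2-86^2)
from scipy.optimize import least_squares
h=np.sqrt(.092**2-.086**2)
cand=[]
def mod(x):
    out=[]
    for k in range(4):
        for s in(1,-1):
            # order determined by matching
            a=x[2]+np.pi/4+k*np.pi/2
            out.append([x[0]+.086*np.cos(a)-s*h*np.sin(a),x[1]+.086*np.sin(a)+s*h*np.cos(a)])
    return np.array(out)
from scipy.spatial.distance import cdist
def res(x):
    M=mod(x);D=cdist(P[:,:2],M);j=D.argmin(1);return (P[:,:2]-M[j]).ravel()
r=least_squares(res,[P[:,0].mean(),P[:,1].mean(),np.radians(27.4)])
print(P[:,:2].mean(0),r.x,np.degrees(r.x[2]),np.round(r.fun*1000,1))
e1=ray('w5',130+341.5/2.7,40+285/2.7,.093);e2=ray('w5',130+340/2.7,40+425/2.7,.093)
print(e1,e2,(e1+e2)/2,np.linalg.norm(e1-e2),np.degrees(np.arctan2(*(e1-e2)[1::-1])))
plan([r.x[0],r.x[1],.077],r.x[2]-np.pi/2)
E
```

```text
[ 0.46875214 -0.32952544] [ 0.46875214 -0.32952544  0.4626042 ] 26.50526834069104 [-3.8 -0.1 -2.8 -3.2 -0.2  4.3 -3.6  2.3  4.9 -0.4  2.1  3.9 -0.4 -4.8
  3.8 -2.1]
[ 0.49288813 -0.31708911  0.093     ] [ 0.4472089  -0.34006753  0.093     ] [ 0.47004852 -0.32857832  0.093     ] 0.05113316072005313 26.704162932524486
4 rows; angular each [0.0048, -0.0002, 0.0008]
[[0.089, 0.0011, -0.0016], [0.089, 0.001, -0.0016], [0.089, 0.0009, -0.0016], [0.089, 0.0009, -0.0016]]
```

Emit:
{"fn": "carry_out", "kwargs": {
  "linear": [
    [0.08, 0.001, -0.002],
    [0.09, 0.001, -0.002],
    [0.09, 0.001, -0.002],
    [0.07, 0.001, -0.001],
    [0.024, 0, 0],
    [0, 0, 0],
    [0, 0, 0],
    [0, 0, 0],
    [0, 0, 0],
    [0, 0, 0],
    [0, 0, 0]
  ],
  "angular": [
    [0.009, 0, 0],
    [0.009, 0, 0],
    [0, 0, 0],
    [0, 0, 0],
    [0, 0, 0],
    [0, 0, 0],
    [0, 0, 0],
    [0, 0, 0],
    [0, 0, 0],
    [0, 0, 0],
    [0, 0, 0]
  ],
  "hand": [0, 0, 0, 0, 0, 0, 255, 255, 255, 255, 255],
  "grip_force": 80
}}

```text
time_s: 12.32
tcp_pos: [0.4705, -0.3296, 0.0802]
ee_rot: [0.689, 0.163, -0.687, 0.163]
contact_force: [-0.5, 0.4, 4.6]
opening: 0.0149
```

```bash
python3 - <<'E'
from h import *
cam('wrist','w6')
o=status.get_obs();print(o['time_s'],o['tcp_pos'],o['contact_force'],yaw()[0],o['opening'])
E
```

```text
12.375 [ 0.47050237 -0.32957025  0.08026059] [0.29166011 1.6277826  5.63438825] -63.32735824462448 0.015145247686414192
```

View pics/w6.png

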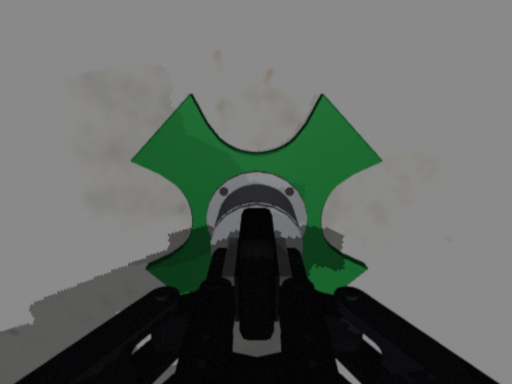

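```bash
python3 - <<'E'
from h import *
pts=[(192,95),(131,159),(322,95),(381,159),(147,268),(366,268)]
P=np.array([ray('w6',u,v,.01) for u,v in pts])[:,:2]
o=status.get_obs();M=yaw()[1]
tc=np.array([0.4705,-.3296]);ph=np.radians(-63.35);ty=np.array([np.cos(ph),np.sin(ph)]);tz=M[:2,2]
L=np.c_[(P-tc)@ty,(P-tc)@tz]*1000;print(L.round(1))
plan([.4705,-.3296,.215],np.radians(-63.35))
plan([.5795,.0895,.215],np.radians(-47.35),start=([.4705,-.3296,.215],np.radians(-63.35)))
E
```

```text
[[-38.4 -78.4]
 [-79.8 -39.4]
 [ 39.3 -78.4]
 [ 79.6 -39.4]
 [-78.6  40.5]
 [ 79.1  40.7]]
3 rows; angular each [0.0002, -0.0007, -0.0006]
[[-0.0898, 0.0001, -0.0001], [-0.0898, 0.0001, -0.0001], [-0.0898, 0.0001, -0.0]]
10 rows; angular each [-0.0356, 0.0, 0.0]
[[-0.0, -0.0651, -0.0571], [-0.0, -0.0635, -0.0589], [0.0, -0.0618, -0.0606], [0.0, -0.0601, -0.0623], [0.0, -0.0584, -0.064], [-0.0, -0.0566, -0.0656], [0.0, -0.0547, -0.0671], [-0.0, -0.0528, -0.0686], [-0.0, -0.0509, -0.0701], [0.0, -0.0489, -0.0715]]
```

Emit:
{"fn": "carry_out", "kwargs": {
  "linear": [
    [-0.03, 0, 0],
    [-0.07, 0, 0],
    [-0.09, 0, 0],
    [-0.06, 0, 0],
    [-0.02, -0.0325, -0.0285],
    [0, -0.0645, -0.0577],
    [0, -0.063, -0.0595],
    [0, -0.061, -0.0613],
    [0, -0.0592, -0.063],
    [0, -0.0575, -0.0645],
    [0, -0.0556, -0.0662],
    [0, -0.0538, -0.0677],
    [0, -0.0518, -0.0692],
    [0, -0.0499, -0.0706],
    [0, -0.0245, -0.036],
    [0, 0, 0],
    [0, 0, 0]
  ],
  "angular": [
    [0, 0, 0],
    [0, 0, 0],
    [0, 0, 0],
    [0, 0, 0],
    [-0.0178, 0, 0],
    [-0.0356, 0, 0],
    [-0.0356, 0, 0],
    [-0.0356, 0, 0],
    [-0.0356, 0, 0],
    [-0.0356, 0, 0],
    [-0.0356, 0, 0],
    [-0.0356, 0, 0],
    [-0.0356, 0, 0],
    [-0.0356, 0, 0],
    [-0.0178, 0, 0],
    [0, 0, 0],
    [0, 0, 0]
  ],
  "hand": [255, 255, 255, 255, 255, 255, 255, 255, 255, 255, 255, 255, 255, 255, 255, 255, 255]
}}

```text
time_s: 14.5
tcp_pos: [0.5766, 0.0898, 0.2139]
ee_rot: [-0.658, -0.258, 0.659, -0.257]
contact_force: [-0.5, -0.5, -3.1]
opening: 0.0152
```

```bash
python3 - <<'E'
from h import *
c=cam('wrist','w7');
o=status.get_obs();print(o['time_s'],o['tcp_pos'],o['contact_force'],o['wrist_torque'],yaw()[0],o['opening'])
cam('scene','s2')
plan([.5795,.0897,.19],np.radians(-47.35),1)
E
```

```text
14.55 [0.57683954 0.08935983 0.21416073] [ 0.50559432 -0.12386545 -3.10729634] [-0.03227293 -0.02596849  0.04345518] -47.324372676518585 0.015153085986578567
1 rows; angular each [-0.0001, -0.0003, -0.0002]
[[0.0488, 0.0024, -0.0044]]
```

View pics/w7.png

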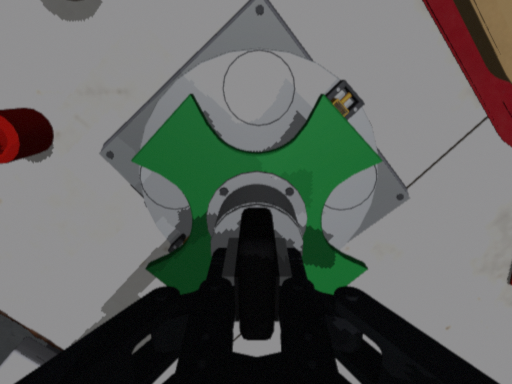

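View pics/s2.png

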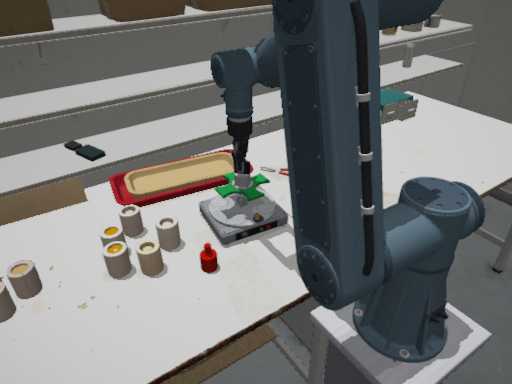

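Emit:
{"fn": "carry_out", "kwargs": {
  "linear": [
    [0.02, 0.0024, -0.0044],
    [0.03, 0, 0],
    [0.015, 0, 0],
    [0, 0, 0]
  ],
  "angular": [
    [0, 0, 0],
    [0, 0, 0],
    [0, 0, 0],
    [0, 0, 0]
  ],
  "hand": [255, 255, 255, 255]
}}

```text
time_s: 15.1
tcp_pos: [0.5793, 0.0902, 0.1808]
ee_rot: [-0.658, -0.258, 0.659, -0.257]
contact_force: [-0.5, -0.7, -3.1]
opening: 0.0148
```

Emit:
{"fn": "carry_out", "kwargs": {
  "linear": [
    [0.01, 0, 0],
    [0.008, 0, 0],
    [0.006, 0, 0],
    [0, 0, 0]
  ],
  "angular": [
    [0, 0, 0],
    [0, 0, 0],
    [0, 0, 0],
    [0, 0, 0]
  ],
  "hand": [255, 255, 255, 255]
}}

```text
time_s: 15.6
tcp_pos: [0.5799, 0.0903, 0.17]
ee_rot: [0.659, 0.257, -0.658, 0.257]
contact_force: [-0.0, 0.2, -3.5]
opening: 0.015
```

Emit:
{"fn": "carry_out", "kwargs": {
  "linear": [
    [0.006, 0, 0],
    [0.004, 0, 0],
    [0, 0, 0]
  ],
  "angular": [
    [0, 0, 0],
    [0, 0, 0],
    [0, 0, 0]
  ],
  "hand": [255, 255, 255]
}}

```text
time_s: 15.98
tcp_pos: [0.58, 0.0903, 0.1651]
ee_rot: [0.659, 0.257, -0.658, 0.257]
contact_force: [-0.1, 1.0, -3.1]
opening: 0.015
```

In step with the keys without resistance; continue down onto the keepers.

Emit:
{"fn": "carry_out", "kwargs": {
  "linear": [
    [0.006, 0, 0],
    [0.004, 0, 0],
    [0.004, 0, 0],
    [0, 0, 0]
  ],
  "angular": [
    [0, 0, 0],
    [0, 0, 0],
    [0, 0, 0],
    [0, 0, 0]
  ],
  "hand": [255, 255, 255, 255]
}}

```text
time_s: 16.48
tcp_pos: [0.58, 0.0903, 0.158]
ee_rot: [0.659, 0.257, -0.658, 0.257]
contact_force: [0.3, -0.8, -3.2]
opening: 0.0148
```

Emit:
{"fn": "carry_out", "kwargs": {
  "linear": [
    [0.004, 0, 0],
    [0.004, 0, 0],
    [0.004, 0, 0],
    [0, 0, 0]
  ],
  "angular": [
    [0, 0, 0],
    [0, 0, 0],
    [0, 0, 0],
    [0, 0, 0]
  ],
  "hand": [255, 255, 255, 255],
  "grip_force": 110
}}

```text
time_s: 16.98
tcp_pos: [0.5811, 0.0907, 0.1541]
ee_rot: [0.66, 0.257, -0.657, 0.258]
contact_force: [-3.0, 1.5, 7.2]
opening: 0.0143
```

Emit:
{"fn": "carry_out", "kwargs": {
  "linear": [
    [0.004, 0, 0],
    [0.004, 0, 0],
    [0.004, 0, 0],
    [0, 0, 0]
  ],
  "angular": [
    [0, 0, 0],
    [0, 0, 0],
    [0, 0, 0],
    [0, 0, 0]
  ],
  "hand": [255, 255, 255, 255]
}}

```text
time_s: 17.48
tcp_pos: [0.5801, 0.0903, 0.1459]
ee_rot: [0.659, 0.257, -0.658, 0.257]
contact_force: [0.4, -0.0, -1.0]
opening: 0.0142
```

Emit:
{"fn": "carry_out", "kwargs": {
  "linear": [
    [0.004, 0, 0],
    [0.004, 0, 0],
    [0.003, 0, 0],
    [0, 0, 0]
  ],
  "angular": [
    [0, 0, 0],
    [0, 0, 0],
    [0, 0, 0],
    [0, 0, 0]
  ],
  "hand": [255, 255, 255, 255]
}}

```text
time_s: 17.98
tcp_pos: [0.5799, 0.0903, 0.1404]
ee_rot: [0.659, 0.257, -0.658, 0.257]
contact_force: [-1.2, -0.4, -2.9]
opening: 0.0149
```

Emit:
{"fn": "carry_out", "kwargs": {
  "linear": [
    [0.003, 0, 0],
    [0.003, 0, 0],
    [0, 0, 0]
  ],
  "angular": [
    [0, 0, 0],
    [0, 0, 0],
    [0, 0, 0]
  ],
  "hand": [255, 255, 255]
}}

```text
time_s: 18.35
tcp_pos: [0.58, 0.0903, 0.1403]
ee_rot: [0.659, 0.257, -0.658, 0.258]
contact_force: [-10.8, -1.6, 17.5]
opening: 0.0143
```

```bash
python3 - <<'E'
from h import *
c=cam('wrist','w8');
o=status.get_obs();print(o['time_s'],o['tcp_pos'],o['contact_force'],yaw()[0],o['opening'])
E
```

```text
18.4 [0.58000096 0.09030761 0.14030258] [-10.57551684  -0.98628688  17.58296328] -47.28415556538703 0.014682083488750948
```

View pics/w8.png

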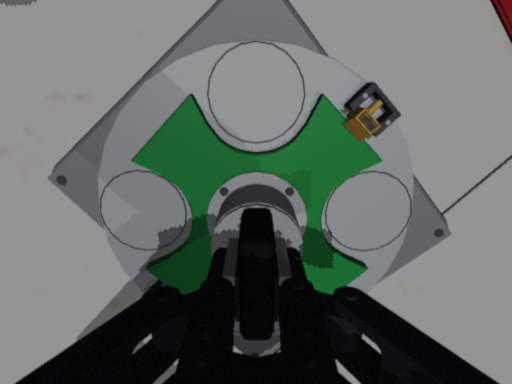

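Emit:
{"fn": "carry_out", "kwargs": {
  "linear": [
    [0.003, 0, 0],
    [0, 0, 0],
    [-0.004, 0, 0],
    [-0.003, 0, 0],
    [0, 0, 0],
    [0, 0, 0],
    [0, 0, 0],
    [0, 0, 0],
    [0, 0, 0]
  ],
  "angular": [
    [0, 0, 0],
    [0, 0, 0],
    [0, 0, 0],
    [0, 0, 0],
    [0, 0, 0],
    [0, 0, 0],
    [0, 0, 0],
    [0, 0, 0],
    [0, 0, 0]
  ],
  "hand": [255, 255, 255, 255, 255, 0, 0, 0, 0]
}}

```text
time_s: 19.52
tcp_pos: [0.5802, 0.0903, 0.1397]
ee_rot: [0.659, 0.257, -0.658, 0.257]
contact_force: [-0.2, 0.1, -0.1]
opening: 0.0847
```

Emit:
{"fn": "carry_out", "kwargs": {
  "linear": [
    [-0.03, 0, 0],
    [-0.06, 0, 0],
    [-0.08, 0, 0],
    [-0.07, 0, 0],
    [0, 0, 0]
  ],
  "angular": [
    [0, 0, 0],
    [0, 0, 0],
    [0, 0, 0],
    [0, 0, 0],
    [0, 0, 0]
  ],
  "hand": [0, 0, 0, 0, 0]
}}

```text
time_s: 20.15
tcp_pos: [0.5822, 0.0903, 0.2649]
ee_rot: [0.662, 0.256, -0.655, 0.259]
contact_force: [-0.2, 0.4, 0.1]
opening: 0.0855
```

```bash
python3 - <<'E'
from h import *
c=cam('wrist','w9');
o=status.get_obs();print(o['time_s'],o['tcp_pos'],o['contact_force'],yaw()[0],o['opening'])
a=cv2.convertScaleAbs(c['color'],alpha=1.4)
cv2.imwrite('pics/w9a.png',cv2.resize(a[40:290,110:400],None,fx=2.4,fy=2.4,interpolation=cv2.INTER_CUBIC))
cam('top','t9');cam('scene','s9')
E
```

```text
20.2 [0.58099007 0.09031716 0.262423  ] [ 0.54432899  0.1790841  -0.30592029] -47.299311150420394 0.0850902436226614
```

View pics/w9a.png

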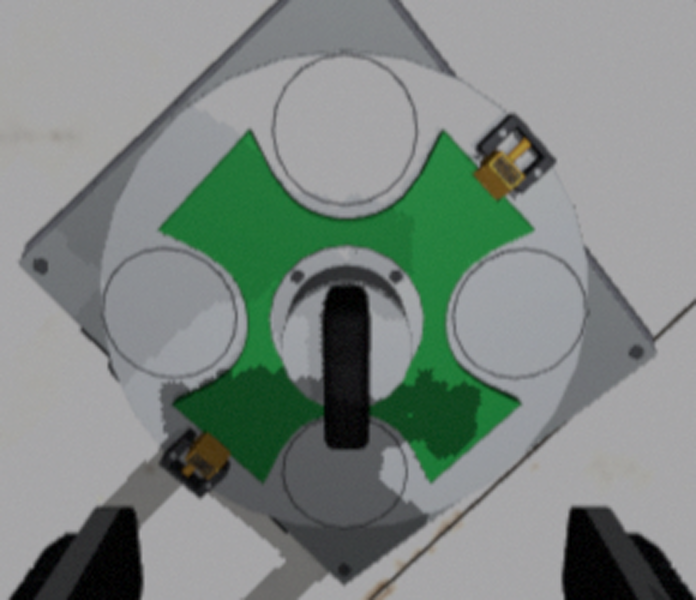

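View pics/s9.png

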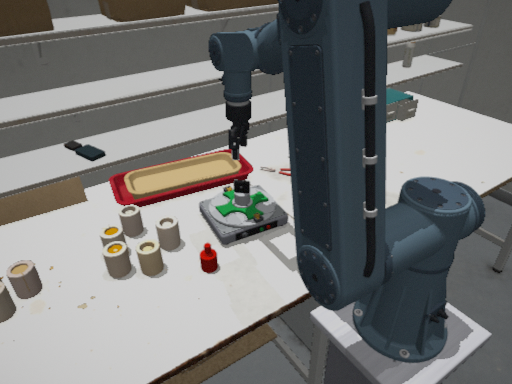

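```bash
python3 -c "
import cv2
a=cv2.imread('pics/w9.png')
a=cv2.convertScaleAbs(a,alpha=1.5)
b=a[80:140,295:355];c=a[205:265,165:225]
cv2.imwrite('pics/w9b.png',cv2.resize(cv2.hconcat([b,c]),None,fx=6.5,fy=6.5,interpolation=cv2.INTER_CUBIC))
"
```

```text
(no output)
```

View pics/w9b.png

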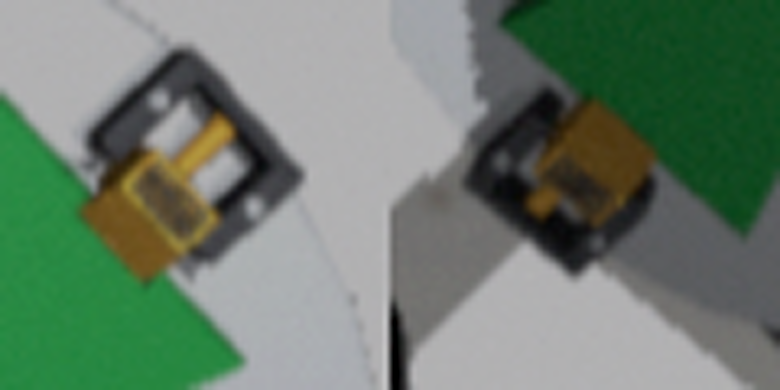

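```bash
python3 - <<'E'
from h import *
k1=ray('w9',321.5,110.8,.08);k2=ray('w9',193.9,233.5,.08);print(np.linalg.norm(k1-k2),k1,k2)
c=[(251,130),(443,131),(534,230),(521,404),(433,482),(263,482),(174,404),(160,230)]
for z in(.07,.078,.088):
    P=np.array([ray('w9',110+u/2.4,40+v/2.4,z) for u,v in c]);A=(P[0::2]+0)
    print(z,P.mean(0),np.linalg.norm(P-P.mean(0),axis=1).round(4))
for u,v in[(147,209),(172,187)]:pass
a=cv2.imread('pics/top0.png').astype(int);b=cv2.imread('pics/t9.png').astype(int)
print('mould area diff',np.abs(a-b)[140:220,110:185].max(2).max(), np.abs(a-b)[140:205,110:185].mean())
print(workorder.sign_off())
E
```

```text
0.1856580656763616 [0.67175384 0.08486886 0.08      ] [0.48627472 0.09301831 0.08      ]
0.07 [0.57995401 0.08817715 0.07      ] [0.0896 0.0892 0.0891 0.0895 0.0899 0.0895 0.0892 0.0893]
0.078 [0.58150807 0.08964336 0.078     ] [0.0873 0.0869 0.0869 0.0873 0.0876 0.0872 0.087  0.087 ]
0.088 [0.58345064 0.09147613 0.088     ] [0.0845 0.0841 0.0841 0.0845 0.0848 0.0844 0.0842 0.0842]
mould area diff 8 2.990153846153846
the job is handed in; nothing more can be done
None
```

The job is done and handed in at about 20 s of the 51 s allowed. No check failed.

- **Cap:** I lifted it straight off the spindle and stood it upright on the bench left-front of the turntable, at about (0.44, 0.295). The wrist and scene pictures show it standing there.
- **Carrier:** I gripped the bar and turned it about 16° in the air to line it up with the keys. The splines then went in without resistance, so no turning was needed while pressing. It passed the keepers with up to about 10 N read between steps and stopped on the disc. The last reading showed 17.5 N, with the underside within about 1 mm of the disc top.
- **Keepers:** The last wrist picture shows both noses over the carrier's edge. They measured 185.7 mm apart, against 186.1 mm when shut at the start.
- **Moulds:** The area round the moulds in the top camera shows only noise-level differences from the first picture (8 grey levels at most).
- **Gripper:** It is open, clear of everything and reads no contact force.

The top camera put the spindle about 5 mm off in x from where the wrist camera did. I used the wrist values, and both grasps and the fit confirmed them.

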